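# Tighten the stand's clamp nut in its corner

## Task

Using the large ring spanner, tighten the square nut on the microscope stand clockwise until it comes up hard against its stop; the ribs leave room for short strokes only, so lift the spanner off and reseat it for each stroke, and do not turn the nut with the fingers. Then lay the spanner gently back on the rubber mat, right way up as it lay, and leave the other things undisturbed.

Things in the scene. Friction and masses are not known exactly. Their poses are not given: they have to be found in the camera images.
- spanner_grip (a point): Large ring spanner (0.3 kg): centre of its black handle, half-way up (12 mm above the underside), 100 mm from the ring's centre. The handle is a bar 18 mm wide, 24 mm high, from 48 to 165 mm from the ring's centre. Own x points along the handle to the ring, z up. A similar, smaller spanner (150 mm long, 22.5 mm opening) lies beside it and does not fit; either may be on the left.
- spanner_ring (a point): Centre of the large spanner's ring at its underside; same axes as the grip point. Ring 56 mm across, 16 mm high, with a straight eight-pointed through opening (two squares, 32.5 mm across flats, one turned by 45 degrees), so that it fits the square nut every 45 degrees; two opposite points lie on own x, two flats are square to own x. Lies flat on the mat at the start.
- nut_top (a point): Centre of the top face of the square steel nut: 30 mm across flats, 18 mm high, axis vertical, top 5 mm chamfered; flats square to own x and y, axes turn with it. A 16 mm stud stands 12 mm above this face. A seated spanner rests on the round flange under the nut, its underside 18 mm below this point, its yaw equal to the nut's or 45 degrees (or multiples) off, with 0.09 rad of play either way.
- clamp_nut (a joint): Turn of the nut, rad; grows as it is tightened, clockwise from above. It starts at 0 to 0.25 with 1.40 to 1.65 rad to go to its hard stop, so more than one stroke is always needed. It turns stiffly (about 0.35 N m) and stays where it is left. At the stop the force on the spanner rises sharply.
- stand: Grey microscope stand, fixed: base 290 x 180 x 30 mm, near edge 165 mm from the nut. Origin on the bench below the nut's axis; x points away from the robot. Two ribs, 34 to 64 mm from the nut's axis, up to 78 mm above the bench, limit the spanner's yaw relative to the stand to -0.65..0.65 (0: handle along own -x). A post, 160 mm high, at own x 88, y 45 mm; loose eyepiece and collar near it.
- mat: Grey rubber tool mat, fixed, 270 (own x) x 180 (own y) x 3 mm; origin at the centre of its underside. To the left or the right of the stand. The two spanners lie on it side by side, rings away from the robot.
Not all that is in view belongs to the job. What is shaped like the part that bears spanner_grip but yellow is not meant.

How it is judged:
By the outcome, as a careful person would: the job done as asked, in the order asked, and still so for the second after the job is handed in, with the robot touching nothing.
It also fails if it takes over 72 s, if anything falls off the work surface, if the arm or the gripper's body presses on something with over 40 N, if the wrist force passes 120 N, or if a joint passes its speed limit or range.

## Robot

A 6-joint arm with a two-finger parallel gripper is mounted at the origin on the work surface. World frame = base frame: x ahead of the robot, y to its left, z up, the work surface at z = 0. Lengths are in m, angles in rad, forces in N, time in s.
With the tool pointing down it reaches from about 0.25 to 0.775 m from the base axis. Payload 4 kg.
Tool frame: the origin (TCP) lies at the very end of the fingers, on their centre line; the grasp point (between the pads) lies r.hold_point_z behind it (r.hold_point_z is the distance from the TCP to the grasp point, in m); z points along the fingers, y is the line along which they close (so a half turn about z gives the same grasp; the last joint's range is limited). The gripper opens to 94 mm and grips with 3 to 60 N. Pads are 16 mm wide; open, the fingers measure 119 mm over their backs; the gripper's body (75 mm by 177 mm) begins 78 mm behind the grasp point.
Start: joints at [-1.296, 0.087, 1.371, -0, 1.684, -0.103], TCP at [0.203, -0.511, 0.181] pointing down, gripper open.
Joint ranges: [-3.1, 3.1], [-0.76, 2.03], [0.27, 2.55], [-1.08, 4.22], [0.17, 2.65], [-2.57, 2.57]. Speed limits (rad/s): [2.79, 2.79, 3.14, 3.14, 3.14, 3.14].

## Interface

Orientations are given as [roll, pitch, yaw] about the fixed x, y, z axes, in that order (R = Rz(yaw) Ry(pitch) Rx(roll)).
In Python, from cell import r, eyes, order gives the robot as it stands.
- The arm moves only by the tool move_arm, never from a script. Its argument "steps" is a list of rows, each an object of numbers: "dx", "dy", "dz": the shift along the tool's x, y, z in mm; "spin": the turn about the tool's z in degrees; "gripper": the gripper's target within -1 to 1 (shut at 1, half-way at 0, fully open at -1). In form: [{"dx": .., "dy": .., "dz": .., "spin": .., "gripper": ..}, ...]. A call has 1 to 20 rows; each row is the pose to reach, as a shift and turn from the pose commanded when the call began, along the tool's axes at that moment; what a row does not reach only later rows make up. A row lasts 1/12 s, in which the tool goes at most 41.7 mm and 7.16 degrees, less where a joint would pass 70% of its speed; a pose out of reach is approached as far as the arm can. A call with a gripper value outside its range is refused whole. The fingers move at their own pace and stop on an object; the grip force is fixed at half the most. Time passes only in rows, so rows that repeat a pose let the fingers close. It gives the time, the measured TCP pose, the force, the opening and the grip force at its end, in the units of the state.
- r.read_state(): the state, without advancing time (a new reading comes with each control period).
- eyes.read_camera(name): name is "scene" or "top"; returns a dict with "image" (400x640x3 uint8, blue, green, red), "z_map" (400x640 float32, m along the optical axis (not along the pixel's ray), 0 where there is no reading), "vertical_fov" (degrees; the focal length in pixels is half the picture's height over the tangent of half this angle, whatever the lens; pixels are square), "cx", "cy" (the principal point, pixels), "origin" and "attitude" of the camera in the world. Camera axes: x right, y down, z forward; pixel columns grow to the right and rows downward; lengths in m; the calibration is good to about 2 mm. A picture is of the moment at which its call begins.
- order.sign_off(): hands the job in; it is judged then, once.
The state is a dict: "t": time; "qpos": joint angles; "joint_velocities": joint speeds; "tau": joint torques, N m; "tool_pos": TCP position; "ee_rot": TCP orientation; "contact_force": force on the tool from outside, world axes, zero at the start; "wrist_torque": the same for the moment, N m; "finger_gap": opening from 0.0 (shut) to 1.0 (fully open); "grasp_force": force on a finger pad.
Only numpy, scipy, OpenCV 4.12 (cv2) and the standard library are available. Lean on these libraries where they do the work, as an engineer would, in place of code of your own. Each camera call takes 0.05 s, during which the arm holds its last target. There are 200 camera calls.

## Working session

There is one attempt and no reset: what is moved stays moved. The work goes in short steps, Python scripts to look and compute and a tool call to move; the robot and the scene stay as the last step left them, time stands still between calls to the robot, and variables do not carry over. Pictures are saved under pics/ and viewed, at most 10 in all, crops included, and the job is handed in when it is done.

Besides the shell and the picture viewer there is one more tool, called after "Call:" as name(argument=value, ...), one argument or row to a line, values as JSON. move_arm: Moves the arm, as the interface text tells. Its arguments: {"type":"object","properties":{"steps":{"type":"array","items":{"type":"object","properties":{"dx":{"type":"number"},"dy":{"type":"number"},"dz":{"type":"number"},"spin":{"type":"number"},"gripper":{"type":"number"}}}}},"required":["steps"]}

```bash
ls; mkdir -p pics; cat > h.py <<'E'
import numpy as np, cv2
from cell import r, eyes, order
def cam(n):
    c=eyes.read_camera(n); c['f']=200/np.tan(np.radians(c['vertical_fov'])/2)
    c['o']=np.array(c['origin'],float); a=np.array(c['attitude'],float)
    if a.shape!=(3,3):
        from scipy.spatial.transform import Rotation as R
        a=R.from_euler('xyz',a).as_matrix()
    c['R']=a; return c
def ray(c,u,v): return c['R']@np.array([(u-c['cx'])/c['f'],(v-c['cy'])/c['f'],1])
def at_z(c,u,v,z):
    d=ray(c,u,v); return c['o']+d*(z-c['o'][2])/d[2]
def pt(c,u,v): return c['o']+ray(c,u,v)*c['z_map'][int(round(v)),int(round(u))]
def cloud(c):
    v,u=np.mgrid[0:400,0:640]; z=c['z_map']
    return (np.stack([(u-c['cx'])/c['f']*z,(v-c['cy'])/c['f']*z,z],-1))@c['R'].T+c['o']
E
python3 - <<'E'
from h import *
for n in('scene','top'):
    c=cam(n); print(n,c['o'],c['attitude'],c['f'],c['cx'],c['cy'])
    cv2.imwrite(f'pics/{n}0.png',c['image'])
    np.savez(f'{n}0.npz',**{k:c[k] for k in('image','z_map','o','R','f','cx','cy')})
s=r.read_state(); print(s, r.hold_point_z)
E
```

```text
pics
scene [1.34230475 0.04976961 0.80614633] [-2.32223619  0.00964423  1.47419139] 410.8433823912196 318.6849047896055 198.17060020191533
top [0.37157899 0.1162033  1.20739941] [-2.98220672  0.00914546 -1.59781946] 437.37505884501326 314.57144631330067 200.28976756568994
{'t': 0.1, 'qpos': array([-1.29609490e+00,  8.78701816e-02,  1.37207519e+00, -3.43529820e-05,
        1.68364868e+00, -1.03101028e-01]), 'joint_velocities': array([ 6.52004561e-05, -4.50398704e-04, -4.88102903e-03,  1.72941528e-03,
        1.78246098e-04, -4.52485061e-04]), 'tau': array([ 2.09942751e-03, -3.41251695e+01, -3.03301334e+01,  7.20406906e-02,
        3.03987076e-02, -9.32056923e-05]), 'tool_pos': array([ 0.20271556, -0.51068351,  0.18004144]), 'ee_rot': array([-3.13959837e+00, -1.72019650e-04,  3.77798446e-01]), 'contact_force': array([-0.13519794, -0.26115864,  0.20163671]), 'wrist_torque': array([-0.03305121,  0.06390224, -0.05809091]), 'grasp_force': 0.0, 'finger_gap': 0.9977845192070122} 0.0188
```

View pics/top0.png

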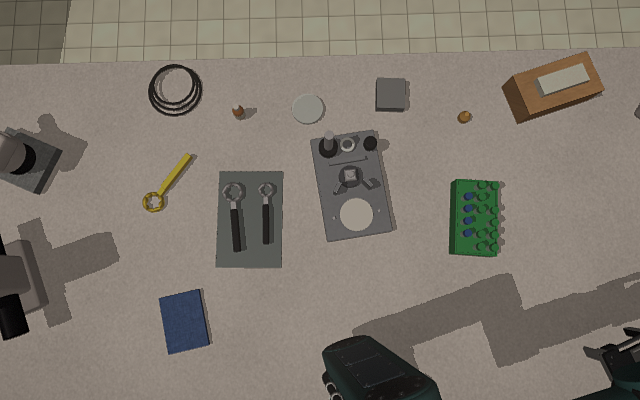

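View pics/scene0.png

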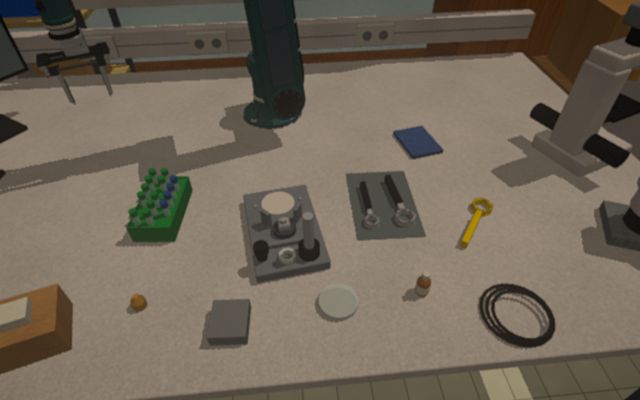

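Top view: large spanner has its ring at about (233,191) and handle end (237,250). The smaller one has its ring at (266,188). The yellow decoy is at (153,201). The nut is at (350,174) on the stand. Next I enlarge to confirm.

```bash
python3 - <<'E'
import numpy as np,cv2
from h import *
c=dict(np.load('top0.npz')); s=dict(np.load('scene0.npz'))
a=cv2.resize(c['image'][120:270,210:400],None,fx=4,fy=4,interpolation=cv2.INTER_CUBIC)
b=cv2.resize(s['image'][165:280,240:425],None,fx=4,fy=4,interpolation=cv2.INTER_CUBIC)
cv2.imwrite('pics/topc.png',a);cv2.imwrite('pics/scenec.png',b)
for n,cc in(('top',c),('scene',s)):
    P=cloud(cc); 
    L=[('mat',250,255),('L ring',226,191),('L handle',236,230),('S handle',266,225),('nut',346,174),('base',330,190)] if n=='top' else [('Lhandle',393,187),('Shandle',366,197),('nut',283,222),('mat',380,220)]
    for k,u,v in L: print(n,k,P[v,u].round(4))
E
```

```text
top mat [0.4188 0.3027 0.0039]
top L ring [0.5978 0.3683 0.0087]
top L handle [0.4861 0.3367 0.0277]
top S handle [0.4979 0.2559 0.0227]
top nut [0.6239 0.036  0.0658]
top base [0.5884 0.0789 0.0296]
scene Lhandle [0.4855 0.3389 0.025 ]
scene Shandle [0.5146 0.2556 0.0211]
scene nut [0.6336 0.0226 0.0697]
scene mat [5.873e-01 2.822e-01 4.000e-04]
```

View pics/topc.png

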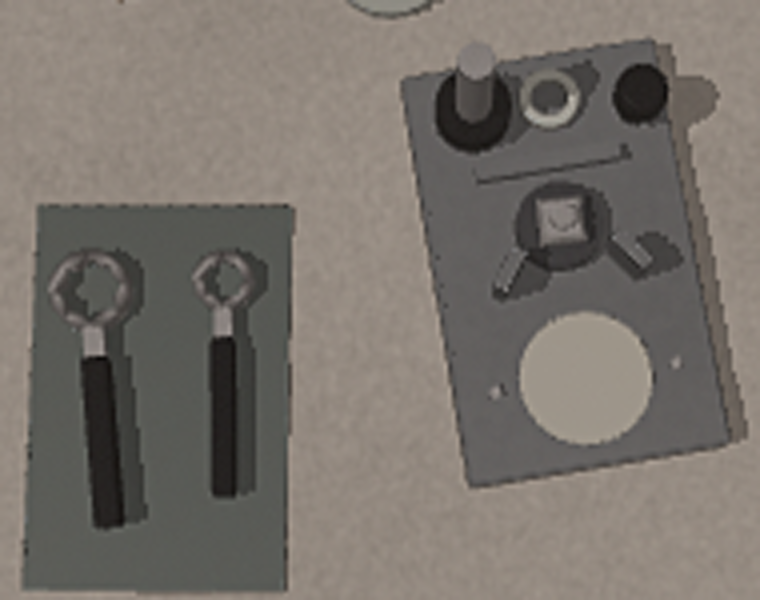

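View pics/scenec.png

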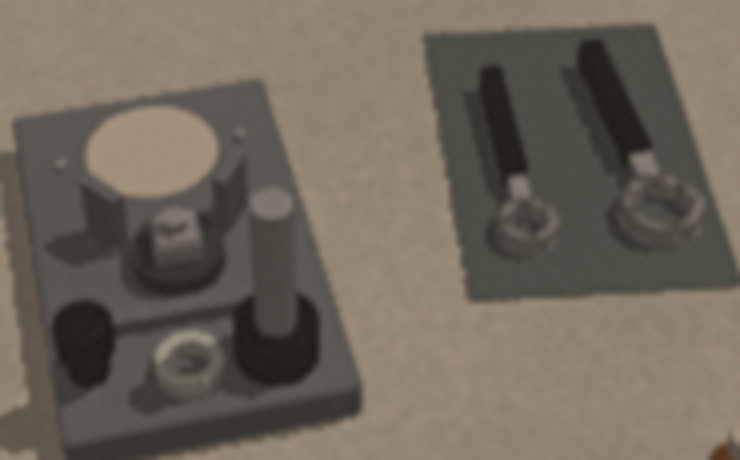

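Crops confirm it: the left spanner (top ring about (232.7,192)) is clearly larger, ring 56 mm, so it is the one meant. The nut's top is at about (350.5,175), and the ribs point toward the robot. Next come the poses.

```bash
cat > meas.py <<'E'
from h import *
def rect(m):
    (x,y),(w,h),a=cv2.minAreaRect((m[:,:2]*1000).astype(np.float32)); return np.round([x,y,w,h,a],1)
c=dict(np.load('top0.npz')); s=dict(np.load('scene0.npz'))
for n,cc in(('top',c),('scene',s)):
    P=cloud(cc); z=P[...,2]; x,y=P[...,0],P[...,1]; dark=cc['image'].max(-1)<55
    m=P[dark&(z>.015)&(z<.04)&(x>.4)&(x<.6)&(y>.3)&(y<.38)]
    print(n,'handle',len(m),rect(m),np.median(m[:,2]).round(4))
    k=m[m[:,2]>np.median(m[:,2])-.003]; q=k[:,:2]; q0=q.mean(0); v=np.linalg.svd(q-q0)[2][0]; v*=np.sign(v[0]); print('  axis yaw',np.arctan2(v[1],v[0]).round(4),'mean',q0.round(4))
    k=P[(z>.010)&(z<.024)&(x>.55)&(x<.66)&(y>.3)&(y<.40)&~dark]; print('  ring+neck',len(k),rect(k),k[:,0].max(),np.percentile(k[:,2],[10,50,90]).round(4))
    B=P[(z>.024)&(z<.036)&(x>.38)&(x<.8)&(y>-.15)&(y<.2)]; print('  base',len(B),rect(B),np.median(B[:,2]).round(4))
    N=P[(z>.05)&(z<.1)&(x>.58)&(x<.68)&(y>-.03)&(y<.08)&(np.hypot(x-.628,y-.03)<.028)]
    h,e=np.histogram(N[:,2],np.arange(.05,.1,.003)); print('  nut',h)
    N2=N[(N[:,2]>.06)]; print('  nut rect',rect(N2),N2.mean(0).round(4))
print('base corners top', [at_z(c,210+u/4,120+v/4,.03)[:2].round(4) for u,v in((402,80),(655,40),(730,443),(470,488))])
print('nut corners', [at_z(c,210+u/4,120+v/4,.07)[:2].round(4) for u,v in((536,199),(580,195),(588,240),(543,245))])
# triangulate handle centre ends
def tri(a,b):
    d1,d2=ray(c,*a),ray(s,*b); A=np.stack([d1,-d2],1); t=np.linalg.lstsq(A,s['o']-c['o'],rcond=None)[0]
    p,q=c['o']+d1*t[0],s['o']+d2*t[1]; return ((p+q)/2).round(4),np.linalg.norm(p-q).round(4)
T=lambda u,v:(210+u/4,120+v/4); S=lambda u,v:(240+u/4,165+v/4)
print('handle far end top',tri(T(109,527),S(592,42)),'ring centre top',tri(T(90,288),S(660,205)),'nut top',tri(T(562,219),S(178,222)))
E
python3 meas.py
```

```text
top handle 296 [486.7 340.6 116.   18.2   5.3] 0.026
  axis yaw 0.0773 mean [0.4865 0.3404]
  ring+neck 217 [588.1 352.4  56.8  65.4  61.3] 0.6208123653892939 [0.014  0.0182 0.0215]
  base 5388 [604.   22.6 290.3 180.1   7.9] 0.0297
  nut [ 8  4 16 41 28  6 11 13  5  0  0  0  0  0  0  0]
  nut rect [623.5  26.1  28.2  27.4   4.9] [0.6227 0.0259 0.0653]
scene handle 210 [488.7 337.5 116.4  19.5   5.1] 0.025
  axis yaw 0.0854 mean [0.4923 0.3375]
  ring+neck 223 [591.8 348.4  55.7  63.7  61.5] 0.6226697598887383 [0.0125 0.0175 0.0197]
  base 3834 [606.2  20.1 292.4 179.9   8. ] 0.0294
  nut [ 7 15 23 34 26  5 17 12  0  0  0  0  0  0  0  0]
  nut rect [627.2  23.4  27.2  26.4   2.6] [0.6284 0.0232 0.0655]
base corners top [array([0.7316, 0.1286]), array([ 0.7553, -0.0489]), array([ 0.4721, -0.0856]), array([0.4467, 0.0902])]
nut corners [array([0.6347, 0.0411]), array([0.6366, 0.0118]), array([0.6059, 0.0077]), array([0.6034, 0.0377])]
handle far end top (array([0.428 , 0.3361, 0.0201]), np.float64(0.003)) ring centre top (array([0.5933, 0.3485, 0.0141]), np.float64(0.0012)) nut top (array([0.6222, 0.025 , 0.063 ]), np.float64(0.0024))
```

```bash
cat >> h.py <<'E'
from scipy.spatial.transform import Rotation as Rn
RING=np.array([.5938,.3483]); SY=.087; NUT=np.array([.625,.0243]); STY=.138; G=.092
def rel(x,y,z,yaw,st=None):
    s=st or r.read_state(); R=Rn.from_euler('xyz',s['ee_rot']).as_matrix()
    d=R.T@(np.array([x,y,z])-s['tool_pos'])*1000
    cy=np.arctan2(R[1,0],R[0,0]); sp=-np.degrees((yaw-cy+np.pi)%(2*np.pi)-np.pi)
    return *d.round(1),round(sp,2)
def ringpos(c,yaw,g=None):
    g=g or G; return np.array(c)-g*np.array([np.cos(yaw),np.sin(yaw)])
def show():
    s=r.read_state(); print('t',round(s['t'],2),'tcp',np.round(s['tool_pos'],4),'rot',np.round(s['ee_rot'],4),'F',np.round(s['contact_force'],1),'M',np.round(s['wrist_torque'],2),'gap',round(s['finger_gap'],3),'gf',round(s['grasp_force'],1),'q6',round(s['qpos'][5],2))
E
python3 -c "
from h import *
p=ringpos(RING,SY);print(p);print(rel(*p,.18,SY),rel(*p,.08,SY))"
```

```text
[0.50214795 0.34030609]
(np.float64(592.2), np.float64(-680.5), np.float64(1.5), np.float64(16.66)) (np.float64(592.2), np.float64(-680.3), np.float64(101.5), np.float64(16.66))
```

Call:
move_arm(
  steps=[
    {"dx": 300, "dy": -340, "dz": 0, "spin": 10, "gripper": 0},
    {"dx": 592, "dy": -680, "dz": 0, "spin": 16.7, "gripper": 0},
    {"dx": 592, "dy": -680, "dz": 0, "spin": 16.7, "gripper": 0},
    {"dx": 592, "dy": -680, "dz": 0, "spin": 16.7, "gripper": 0},
    {"dx": 592, "dy": -680, "dz": 0, "spin": 16.7, "gripper": 0},
    {"dx": 592, "dy": -680, "dz": 0, "spin": 16.7, "gripper": 0},
    {"dx": 592, "dy": -680, "dz": 0, "spin": 16.7, "gripper": 0},
    {"dx": 592, "dy": -680, "dz": 0, "spin": 16.7, "gripper": 0},
    {"dx": 592, "dy": -680, "dz": 0, "spin": 16.7, "gripper": 0},
    {"dx": 592, "dy": -680, "dz": 0, "spin": 16.7, "gripper": 0},
    {"dx": 592, "dy": -680, "dz": 0, "spin": 16.7, "gripper": 0},
    {"dx": 592, "dy": -680, "dz": 0, "spin": 16.7, "gripper": 0},
    {"dx": 592, "dy": -680, "dz": 0, "spin": 16.7, "gripper": 0},
    {"dx": 592, "dy": -680, "dz": 0, "spin": 16.7, "gripper": 0},
    {"dx": 592, "dy": -680, "dz": 0, "spin": 16.7, "gripper": 0},
    {"dx": 592, "dy": -680, "dz": 0, "spin": 16.7, "gripper": 0},
    {"dx": 592, "dy": -680, "dz": 0, "spin": 16.7, "gripper": 0},
    {"dx": 592, "dy": -680, "dz": 0, "spin": 16.7, "gripper": 0},
    {"dx": 592, "dy": -680, "dz": 0, "spin": 16.7, "gripper": 0},
    {"dx": 592, "dy": -680, "dz": 0, "spin": 16.7, "gripper": 0},
  ],
)

```text
t: 1.77
tool_pos: [0.4795, 0.277, 0.1804]
ee_rot: [3.141, 0.001, 0.087]
contact_force: [0.4, -0.2, 0.9]
finger_gap: 0.501
grasp_force: 0.0
```

```bash
python3 -c "
from h import *
p=ringpos(RING,SY);print(rel(*p,.08,SY))"
```

```text
(np.float64(28.1), np.float64(-61.2), np.float64(100.3), np.float64(0.0))
```

Call:
move_arm(
  steps=[
    {"dx": 14, "dy": -30, "dz": 20, "spin": 0, "gripper": 0},
    {"dx": 28, "dy": -61, "dz": 50, "spin": 0, "gripper": 0},
    {"dx": 28, "dy": -61, "dz": 80, "spin": 0, "gripper": 0},
    {"dx": 28, "dy": -61, "dz": 100, "spin": 0, "gripper": 0},
    {"dx": 28, "dy": -61, "dz": 100, "spin": 0, "gripper": 0},
    {"dx": 28, "dy": -61, "dz": 100, "spin": 0, "gripper": 0},
    {"dx": 28, "dy": -61, "dz": 100, "spin": 0, "gripper": 0},
  ],
)

```text
t: 2.35
tool_pos: [0.5031, 0.3381, 0.0826]
ee_rot: [-3.141, -0.002, 0.086]
contact_force: [0.3, 0.2, 0.9]
finger_gap: 0.501
grasp_force: 0.0
```

```bash
python3 - <<'E'
from h import *
p=ringpos(RING,SY);show();print(rel(*p,.007,SY))
c=cam('top'); P=cloud(c)
cv2.imwrite('pics/g1.png',cv2.resize(c['image'][130:280,200:350],None,fx=4,fy=4,interpolation=cv2.INTER_CUBIC))
E
```

```text
t 2.35 tcp [0.5031 0.3381 0.0826] rot [-3.1408e+00 -2.1000e-03  8.6000e-02] F [0.3 0.2 0.9] M [ 0.04 -0.01 -0.02] gap 0.501 gf 0.0 q6 1.98
(np.float64(-0.9), np.float64(-2.2), np.float64(75.6), np.float64(-0.06))
```

View pics/g1.png

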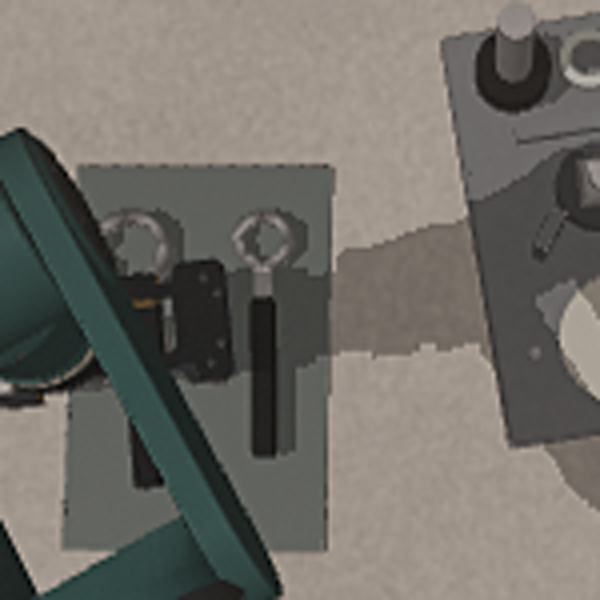

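The picture shows the gripper straddling the large handle (crop about (150,330)), clear of the small spanner at (263,370). I go down and grip.

Call:
move_arm(
  steps=[
    {"dx": -1, "dy": -2, "dz": 25, "spin": 0, "gripper": 0},
    {"dx": -1, "dy": -2, "dz": 50, "spin": 0, "gripper": 0},
    {"dx": -1, "dy": -2, "dz": 65, "spin": 0, "gripper": 0},
    {"dx": -1, "dy": -2, "dz": 72, "spin": 0, "gripper": 0},
    {"dx": -1, "dy": -2, "dz": 74, "spin": 0, "gripper": 0},
    {"dx": -1, "dy": -2, "dz": 74, "spin": 0, "gripper": 0},
    {"dx": -1, "dy": -2, "dz": 74, "spin": 0, "gripper": 1},
    {"dx": -1, "dy": -2, "dz": 74, "spin": 0, "gripper": 1},
    {"dx": -1, "dy": -2, "dz": 74, "spin": 0, "gripper": 1},
    {"dx": -1, "dy": -2, "dz": 74, "spin": 0, "gripper": 1},
    {"dx": -1, "dy": -2, "dz": 74, "spin": 0, "gripper": 1},
    {"dx": -1, "dy": -2, "dz": 74, "spin": 0, "gripper": 1},
  ],
)

```text
t: 3.4
tool_pos: [0.5012, 0.34, 0.0073]
ee_rot: [-3.142, -0.0, 0.086]
contact_force: [0.0, -0.8, 0.4]
finger_gap: 0.106
grasp_force: 0.0
```

```bash
python3 -c "
from h import *
show()"
```

```text
t 3.4 tcp [0.5012 0.34   0.0073] rot [-3.1415e+00 -4.0000e-04  8.6300e-02] F [ 0.  -0.8  0.4] M [-0.02  0.03 -0.02] gap 0.106 gf 0.0 q6 1.99
```

Call:
move_arm(
  steps=[
    {"gripper": 1},
    {"gripper": 1},
  ],
)

```text
invalid input
```

```bash
python3 -c "
from h import *
show()
c=cam('scene')
cv2.imwrite('pics/g2.png',cv2.resize(c['image'][150:270,330:480],None,fx=5,fy=5,interpolation=cv2.INTER_CUBIC))"
```

```text
t 3.4 tcp [0.5012 0.34   0.0073] rot [-3.1415e+00 -4.0000e-04  8.6300e-02] F [ 0.  -0.8  0.4] M [-0.02  0.03 -0.02] gap 0.106 gf 0.0 q6 1.99
```

View pics/g2.png

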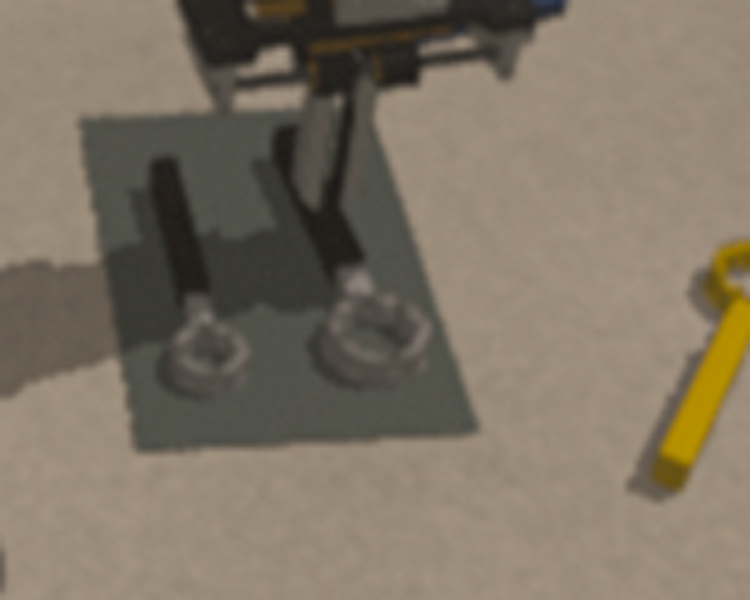

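The fingers (crop about (320,160)) stand either side of the large handle, and the spanner still lies flat. I give them a moment longer.

Call:
move_arm(
  steps=[
    {"dx": 0, "dy": 0, "dz": 0, "spin": 0, "gripper": 1},
    {"dx": 0, "dy": 0, "dz": 0, "spin": 0, "gripper": 1},
  ],
)

```text
t: 3.62
tool_pos: [0.501, 0.3399, 0.0069]
ee_rot: [3.141, 0.0, 0.086]
contact_force: [0.1, -0.2, -0.2]
finger_gap: 0.006
grasp_force: 0.0
```

```bash
python3 -c "
from h import *
show()"
```

```text
t 3.62 tcp [0.501  0.3399 0.0069] rot [3.1414e+00 2.0000e-04 8.6300e-02] F [ 0.1 -0.2 -0.2] M [ 0.02 -0.01 -0.01] gap 0.006 gf 0.0 q6 1.99
```

```bash
python3 - <<'E'
from h import *
c=cam('scene'); P=cloud(c); t=r.read_state()['tool_pos']
for q in (t,t+[0,0,.02],t+[0,0,.05],[.5021,.3403,.027]):
    d=c['R'].T@(np.array(q)-c['o']); u=d[:2]/d[2]*c['f']+[c['cx'],c['cy']]; print(u.round(1),((u-[330,150])*5).round())
for v in range(176,204,2): print(v,[tuple((P[v,u]*1000).round().astype(int)) for u in range(388,404,3)])
cv2.imwrite('pics/g3.png',cv2.resize(c['image'][160:210,365:425],None,fx=10,fy=10,interpolation=cv2.INTER_CUBIC))
s=dict(np.load('scene0.npz'));Q=cloud(s)
print('diff ring',[ (P[v,u]-Q[v,u]).round(4) for u,v in((404,222),(415,216))])
E
```

```text
[393.9 195.3] [319. 226.]
[394.7 190.1] [323. 200.]
[395.9 182.1] [330. 160.]
[394.9 190.3] [325. 202.]
176 [(np.int64(437), np.int64(335), np.int64(26)), (np.int64(495), np.int64(325), np.int64(75)), (np.int64(510), np.int64(329), np.int64(87)), (np.int64(510), np.int64(337), np.int64(86)), (np.int64(510), np.int64(345), np.int64(86)), (np.int64(412), np.int64(390), np.int64(1))]
178 [(np.int64(447), np.int64(333), np.int64(27)), (np.int64(497), np.int64(326), np.int64(69)), (np.int64(512), np.int64(329), np.int64(82)), (np.int64(510), np.int64(338), np.int64(80)), (np.int64(511), np.int64(346), np.int64(79)), (np.int64(423), np.int64(387), np.int64(2))]
180 [(np.int64(457), np.int64(330), np.int64(28)), (np.int64(501), np.int64(325), np.int64(66)), (np.int64(513), np.int64(329), np.int64(76)), (np.int64(509), np.int64(339), np.int64(71)), (np.int64(511), np.int64(347), np.int64(72)), (np.int64(433), np.int64(384), np.int64(2))]
182 [(np.int64(462), np.int64(330), np.int64(25)), (np.int64(502), np.int64(325), np.int64(59)), (np.int64(513), np.int64(330), np.int64(68)), (np.int64(506
[... 2296 characters left out ...]
np.int64(24)), (np.int64(509), np.int64(365), np.int64(1))]
200 [(np.int64(511), np.int64(321), np.int64(-1)), (np.int64(517), np.int64(328), np.int64(4)), (np.int64(529), np.int64(333), np.int64(15)), (np.int64(540), np.int64(338), np.int64(25)), (np.int64(540), np.int64(346), np.int64(25)), (np.int64(513), np.int64(365), np.int64(-3))]
202 [(np.int64(520), np.int64(319), np.int64(1)), (np.int64(523), np.int64(327), np.int64(3)), (np.int64(531), np.int64(333), np.int64(10)), (np.int64(541), np.int64(338), np.int64(19)), (np.int64(546), np.int64(345), np.int64(22)), (np.int64(525), np.int64(361), np.int64(1))]
diff ring [array([-0.0009,  0.0004, -0.001 ]), array([ 0.0008, -0.0004,  0.0009])]
```

View pics/g3.png

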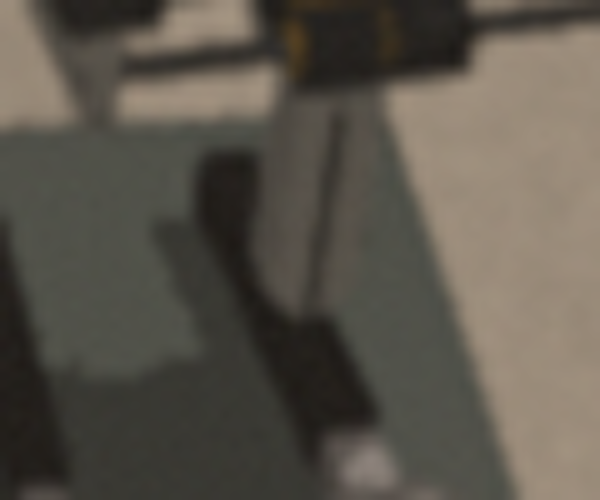

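The fingers shut with their tips at about z = 27 mm, just on top of the handle, while the reported TCP was 7 mm. I check this against the starting picture, and then with the fingers open.

```bash
python3 - <<'E'
from h import *
for n in('scene0','top0'):
    s=dict(np.load(n+'.npz'));P=cloud(s);x,y,z=P[...,0],P[...,1],P[...,2]
    m=(abs(x-.203)<.08)&(abs(y+.511)<.08)&(z>.1)&(s['z_map']>0); q=P[m]; print(n,len(q)); 
    if len(q): i=np.argsort(q[:,2])[:12]; print(q[i].round(3).tolist())
E
```

```text
scene0 3147
[[0.194, -0.464, 0.204], [0.191, -0.465, 0.205], [0.233, -0.554, 0.206], [0.216, -0.559, 0.206], [0.194, -0.46, 0.207], [0.194, -0.466, 0.207], [0.232, -0.556, 0.208], [0.227, -0.555, 0.209], [0.234, -0.552, 0.209], [0.233, -0.558, 0.209], [0.194, -0.462, 0.21], [0.236, -0.559, 0.211]]
top0 1022
[[0.226, -0.552, 0.203], [0.213, -0.556, 0.204], [0.218, -0.554, 0.205], [0.193, -0.463, 0.205], [0.222, -0.552, 0.205], [0.22, -0.553, 0.206], [0.231, -0.556, 0.207], [0.229, -0.554, 0.207], [0.193, -0.459, 0.207], [0.229, -0.551, 0.208], [0.225, -0.552, 0.208], [0.225, -0.55, 0.208]]
```

Call:
move_arm(
  steps=[
    {"dx": 0, "dy": 0, "dz": -10, "spin": 0, "gripper": 1},
    {"dx": 0, "dy": 0, "dz": -30, "spin": 0, "gripper": 1},
    {"dx": 0, "dy": 0, "dz": -30, "spin": 0, "gripper": 0},
    {"dx": 0, "dy": 0, "dz": -30, "spin": 0, "gripper": 0},
    {"dx": 0, "dy": 0, "dz": -30, "spin": 0, "gripper": 0},
    {"dx": 0, "dy": 0, "dz": -30, "spin": 0, "gripper": 0},
    {"dx": 0, "dy": 0, "dz": -30, "spin": 0, "gripper": 0},
    {"dx": 0, "dy": 0, "dz": -30, "spin": 0, "gripper": 0},
    {"dx": 0, "dy": 0, "dz": -30, "spin": 0, "gripper": 0},
  ],
)

```text
t: 4.42
tool_pos: [0.5007, 0.3397, 0.0363]
ee_rot: [3.141, 0.001, 0.086]
contact_force: [-0.6, -1.5, -0.3]
finger_gap: 0.464
grasp_force: 0.0
```

```bash
python3 - <<'E'
from h import *
show(); t=r.read_state()['tool_pos']
c=cam('scene');P=cloud(c);d=P-t
m=(abs(d[...,0])<.02)&(abs(d[...,1])<.07)&(P[...,2]>.03); q=P[m]
for a in range(-50,50,6):
    k=q[(q[:,1]-t[1]>a/1e3)&(q[:,1]-t[1]<=(a+6)/1e3)]
    if len(k): j=k[:,2].argmin(); print(a,len(k),k[j].round(4))
cv2.imwrite('pics/g4.png',cv2.resize(c['image'][150:210,360:435],None,fx=8,fy=8,interpolation=cv2.INTER_CUBIC))
E
```

```text
t 4.42 tcp [0.5007 0.3397 0.0363] rot [3.141e+00 1.100e-03 8.630e-02] F [-0.6 -1.5 -0.3] M [0.06 0.05 0.02] gap 0.464 gf 0.0 q6 1.99
-50 50 [0.503  0.2931 0.1561]
-44 34 [0.5156 0.2987 0.1521]
-38 272 [0.504  0.3042 0.0703]
-32 128 [0.5129 0.3114 0.0627]
-26 72 [0.5141 0.3138 0.0636]
-20 58 [0.4813 0.32   0.1734]
-14 37 [0.4891 0.3293 0.1908]
-8 21 [0.5204 0.3355 0.1846]
-2 26 [0.5182 0.3388 0.1827]
4 34 [0.5207 0.3449 0.1714]
10 35 [0.5158 0.3524 0.183 ]
16 136 [0.4978 0.3603 0.0599]
22 137 [0.5083 0.3631 0.0612]
28 150 [0.5076 0.3709 0.0672]
34 97 [0.5093 0.3781 0.1794]
40 93 [0.5182 0.3835 0.1791]
46 110 [0.5165 0.3874 0.19  ]
```

View pics/g4.png

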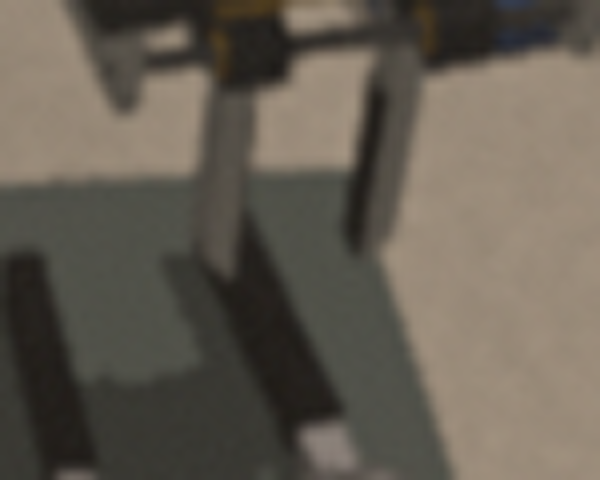

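The open fingertips (crop (220,275) and (365,250)) are at z ≈ 0.060 with the reported TCP at 0.036. The start image shows the same thing (0.204 against 0.180). So the real finger ends are about 23 mm above the reported TCP, and I correct for that in z from here on. The spanner has not moved.

Call:
move_arm(
  steps=[
    {"dx": 1, "dy": -1, "dz": 15, "spin": 0, "gripper": 0},
    {"dx": 1, "dy": -1, "dz": 30, "spin": 0, "gripper": 0},
    {"dx": 1, "dy": -1, "dz": 40, "spin": 0, "gripper": 0},
    {"dx": 1, "dy": -1, "dz": 46, "spin": 0, "gripper": 0},
    {"dx": 1, "dy": -1, "dz": 50, "spin": 0, "gripper": 0},
    {"dx": 1, "dy": -1, "dz": 50, "spin": 0, "gripper": 0},
    {"dx": 1, "dy": -1, "dz": 50, "spin": 0, "gripper": 1},
    {"dx": 1, "dy": -1, "dz": 50, "spin": 0, "gripper": 1},
    {"dx": 1, "dy": -1, "dz": 50, "spin": 0, "gripper": 1},
    {"dx": 1, "dy": -1, "dz": 50, "spin": 0, "gripper": 1},
    {"dx": 1, "dy": -1, "dz": 50, "spin": 0, "gripper": 1},
    {"dx": 1, "dy": -1, "dz": 50, "spin": 0, "gripper": 1},
    {"dx": 1, "dy": -1, "dz": 50, "spin": 0, "gripper": 1},
    {"dx": 1, "dy": -1, "dz": 50, "spin": 0, "gripper": 1},
  ],
)

```text
t: 5.63
tool_pos: [0.5024, 0.3413, -0.0123]
ee_rot: [-3.141, -0.001, 0.086]
contact_force: [-0.2, 0.6, 2.3]
finger_gap: 0.187
grasp_force: 30.0
```

```bash
python3 -c "
from h import *
show()"
```

```text
t 5.63 tcp [ 0.5024  0.3413 -0.0123] rot [-3.141e+00 -1.000e-03  8.630e-02] F [-0.2  0.6  2.3] M [0.15 0.01 0.07] gap 0.187 gf 30.0 q6 1.99
```

Gripped (17.6 mm, 30 N). I lift and carry it to above the nut.

Call:
move_arm(
  steps=[
    {"dx": 0, "dy": 0, "dz": -10, "spin": 0, "gripper": 1},
    {"dx": 0, "dy": 0, "dz": -30, "spin": 0, "gripper": 1},
    {"dx": 0, "dy": 0, "dz": -50, "spin": 0, "gripper": 1},
    {"dx": 0, "dy": 0, "dz": -75, "spin": 0, "gripper": 1},
    {"dx": 0, "dy": 0, "dz": -100, "spin": 0, "gripper": 1},
    {"dx": 0, "dy": 0, "dz": -115, "spin": 0, "gripper": 1},
    {"dx": 0, "dy": 0, "dz": -115, "spin": 0, "gripper": 1},
    {"dx": 0, "dy": 0, "dz": -115, "spin": 0, "gripper": 1},
  ],
)

```text
t: 6.3
tool_pos: [0.502, 0.3409, 0.1022]
ee_rot: [3.142, -0.0, 0.086]
contact_force: [-0.5, 0.1, -3.4]
finger_gap: 0.187
grasp_force: 30.0
```

```bash
python3 -c "
from h import *
show();p=ringpos(NUT,.08,.0917);print(rel(*p,.1,.08))"
```

```text
t 6.3 tcp [0.502  0.3409 0.1022] rot [ 3.1416e+00 -3.0000e-04  8.6200e-02] F [-0.5  0.1 -3.4] M [-0.02  0.05 -0.04] gap 0.187 gf 30.0 q6 1.99
(np.float64(3.6), np.float64(325.4), np.float64(2.3), np.float64(0.36))
```

Call:
move_arm(
  steps=[
    {"dx": 0, "dy": 20, "dz": 0, "spin": 0, "gripper": 1},
    {"dx": 0, "dy": 50, "dz": 0, "spin": 0, "gripper": 1},
    {"dx": 1, "dy": 80, "dz": 0, "spin": 0, "gripper": 1},
    {"dx": 1, "dy": 110, "dz": 0, "spin": 0, "gripper": 1},
    {"dx": 2, "dy": 140, "dz": 0, "spin": 0, "gripper": 1},
    {"dx": 2, "dy": 170, "dz": 0, "spin": 0, "gripper": 1},
    {"dx": 2, "dy": 200, "dz": 0, "spin": 0, "gripper": 1},
    {"dx": 3, "dy": 230, "dz": 0, "spin": 0, "gripper": 1},
    {"dx": 3, "dy": 260, "dz": 0, "spin": 0, "gripper": 1},
    {"dx": 3, "dy": 290, "dz": 0, "spin": 0, "gripper": 1},
    {"dx": 3, "dy": 310, "dz": 0, "spin": 0, "gripper": 1},
    {"dx": 3.5, "dy": 322, "dz": 0, "spin": 0.4, "gripper": 1},
    {"dx": 3.5, "dy": 325.5, "dz": 2, "spin": 0.4, "gripper": 1},
    {"dx": 3.5, "dy": 325.5, "dz": 2, "spin": 0.4, "gripper": 1},
    {"dx": 3.5, "dy": 325.5, "dz": 2, "spin": 0.4, "gripper": 1},
    {"dx": 3.5, "dy": 325.5, "dz": 2, "spin": 0.4, "gripper": 1},
  ],
)

```text
t: 7.63
tool_pos: [0.5332, 0.0183, 0.0995]
ee_rot: [-3.141, 0.001, 0.081]
contact_force: [-0.7, -0.1, -3.2]
finger_gap: 0.188
grasp_force: 30.0
```

```bash
python3 - <<'E'
from h import *
show()
s0=dict(np.load('scene0.npz')); c=cam('scene'); P=cloud(c); x,y,z=P[...,0],P[...,1],P[...,2]
m=(z>.095)&(z<.15)&(x>.57)&(x<.68)&(abs(y-.024)<.05)
q=P[m]; print(len(q),np.percentile(q[:,2],[2,10,50,90,98]).round(4)); 
# ring: fit circle on outer rim via ring points ahead of neck
k=q[q[:,0]>.598]; from meas import rect
print('scene ring',rect(k),k[:,0].max(),k[:,1].min(),k[:,1].max())
t=cam('top');P=cloud(t);x,y,z=P[...,0],P[...,1],P[...,2];m=(z>.095)&(z<.15)&(x>.598)&(x<.68)&(abs(y-.024)<.05);k=P[m];print('top',len(k), rect(k) if len(k)>5 else '')
# stitch views
a=cv2.resize(c['image'][180:260,250:340],None,fx=4.4,fy=4.4,interpolation=cv2.INTER_CUBIC)
b=cv2.resize(t['image'][130:210,305:395],None,fx=4.4,fy=4.4,interpolation=cv2.INTER_CUBIC)
cv2.imwrite('pics/n1.png',np.hstack([a,b]))
E
```

```text
t 7.63 tcp [0.5332 0.0183 0.0995] rot [-3.1408e+00  1.0000e-03  8.1000e-02] F [-0.7 -0.1 -3.2] M [ 0.02  0.11 -0.02] gap 0.188 gf 30.0 q6 1.42
398 [0.1146 0.117  0.1283 0.1313 0.1373]
top handle 296 [486.7 340.6 116.   18.2   5.3] 0.026
  axis yaw 0.0773 mean [0.4865 0.3404]
  ring+neck 217 [588.1 352.4  56.8  65.4  61.3] 0.6208123653892939 [0.014  0.0182 0.0215]
  base 5388 [604.   22.6 290.3 180.1   7.9] 0.0297
  nut [ 8  4 16 41 28  6 11 13  5  0  0  0  0  0  0  0]
  nut rect [623.5  26.1  28.2  27.4   4.9] [0.6227 0.0259 0.0653]
scene handle 210 [488.7 337.5 116.4  19.5   5.1] 0.025
  axis yaw 0.0854 mean [0.4923 0.3375]
  ring+neck 223 [591.8 348.4  55.7  63.7  61.5] 0.6226697598887383 [0.0125 0.0175 0.0197]
  base 3834 [606.2  20.1 292.4 179.9   8. ] 0.0294
  nut [ 7 15 23 34 26  5 17 12  0  0  0  0  0  0  0  0]
  nut rect [627.2  23.4  27.2  26.4   2.6] [0.6284 0.0232 0.0655]
base corners top [array([0.7316, 0.1286]), array([ 0.7553, -0.0489]), array([ 0.4721, -0.0856]), array([0.4467, 0.0902])]
nut corners [array([0.6347, 0.0411]), array([0.6366, 0.0118]), array([0.6059, 0.0077]), array([0.6034, 0.0377])]
handle far end top (array([0.428 , 0.3361, 0.0201]), np.float64(0.003)) ring centre top (array([0.5933, 0.3485, 0.0141]), np.float64(0.0012)) nut top (array([0.6222, 0.025 , 0.063 ]), np.float64(0.0024))
scene ring [626.6  24.3  55.7  54.8  11.9] 0.6553161807221847 -0.0032151582656394437 0.05113093059677595
top 0
```

View pics/n1.png

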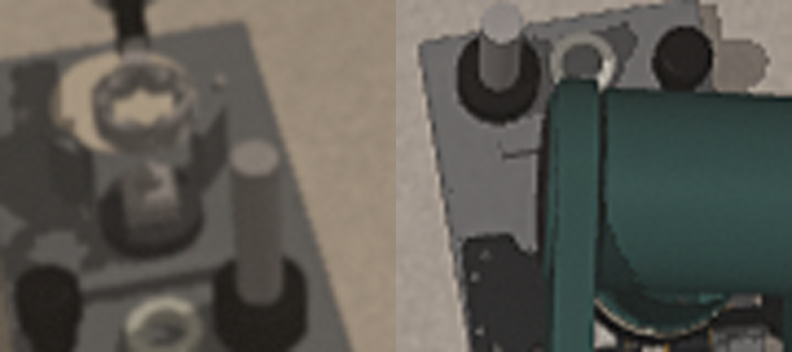

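Scene part: the ring (left crop about (145,95)) hangs level over the nut (150,200), and its centre is within 1 mm of the nut in the same camera. I correct by 1 mm and go down.

Call:
move_arm(
  steps=[
    {"dx": -0.5, "dy": 1, "dz": 10, "spin": 0, "gripper": 1},
    {"dx": -0.5, "dy": 1, "dz": 25, "spin": 0, "gripper": 1},
    {"dx": -0.5, "dy": 1, "dz": 35, "spin": 0, "gripper": 1},
    {"dx": -0.5, "dy": 1, "dz": 42, "spin": 0, "gripper": 1},
    {"dx": -0.5, "dy": 1, "dz": 46, "spin": 0, "gripper": 1},
    {"dx": -0.5, "dy": 1, "dz": 49, "spin": 0, "gripper": 1},
    {"dx": -0.5, "dy": 1, "dz": 52, "spin": 0, "gripper": 1},
    {"dx": -0.5, "dy": 1, "dz": 55, "spin": 0, "gripper": 1},
    {"dx": -0.5, "dy": 1, "dz": 55, "spin": 0, "gripper": 1},
  ],
)

```text
t: 8.48
tool_pos: [0.5331, 0.0159, 0.0448]
ee_rot: [3.142, 0.0, 0.079]
contact_force: [-0.2, -0.1, -3.5]
finger_gap: 0.188
grasp_force: 30.0
```

```bash
python3 -c "
from h import *
show()"
```

```text
t 8.48 tcp [0.5331 0.0159 0.0448] rot [3.1416e+00 3.0000e-04 7.9300e-02] F [-0.2 -0.1 -3.5] M [ 0.    0.09 -0.02] gap 0.188 gf 30.0 q6 1.42
```

Call:
move_arm(
  steps=[
    {"dx": 0, "dy": 0, "dz": 2, "spin": 0, "gripper": 1},
    {"dx": 0, "dy": 0, "dz": 4, "spin": 0, "gripper": 1},
    {"dx": 0, "dy": 0, "dz": 6, "spin": 0, "gripper": 1},
    {"dx": 0, "dy": 0, "dz": 8, "spin": 0, "gripper": 1},
    {"dx": 0, "dy": 0, "dz": 9, "spin": 0, "gripper": 1},
    {"dx": 0, "dy": 0, "dz": 9, "spin": 0, "gripper": 1},
  ],
)

```text
t: 8.98
tool_pos: [0.5329, 0.016, 0.0357]
ee_rot: [-3.142, 0.001, 0.079]
contact_force: [0.1, 0.3, -3.5]
finger_gap: 0.186
grasp_force: 30.0
```

```bash
python3 -c "
from h import *
show()"
```

```text
t 8.98 tcp [0.5329 0.016  0.0357] rot [-3.1416e+00  7.0000e-04  7.9300e-02] F [ 0.1  0.3 -3.5] M [ 0.03  0.09 -0.01] gap 0.186 gf 30.0 q6 1.42
```

Seated 14 mm down with no force. I go the last 3 mm, then make stroke 1 as an arc of 91.7 mm radius about the nut.

```bash
python3 -c "
import numpy as np
for t in list(range(3,61,3)): a=np.radians(t); print(t,round(91.7*(1-np.cos(a)),1),round(-91.7*np.sin(a),1))"
```

```text
3 0.1 -4.8
6 0.5 -9.6
9 1.1 -14.3
12 2.0 -19.1
15 3.1 -23.7
18 4.5 -28.3
21 6.1 -32.9
24 7.9 -37.3
27 10.0 -41.6
30 12.3 -45.8
33 14.8 -49.9
36 17.5 -53.9
39 20.4 -57.7
42 23.6 -61.4
45 26.9 -64.8
48 30.3 -68.1
51 34.0 -71.3
54 37.8 -74.2
57 41.8 -76.9
60 45.8 -79.4
```

Call:
move_arm(
  steps=[
    {"dx": 0, "dy": 0, "dz": 1.5, "spin": 0, "gripper": 1},
    {"dx": 0, "dy": 0, "dz": 3, "spin": 0, "gripper": 1},
    {"dx": 0, "dy": 0, "dz": 3, "spin": 0, "gripper": 1},
  ],
)

```text
t: 9.23
tool_pos: [0.533, 0.0159, 0.0327]
ee_rot: [3.142, 0.001, 0.079]
contact_force: [-0.2, -0.2, -3.2]
finger_gap: 0.189
grasp_force: 30.0
```

```bash
python3 -c "
from h import *
show()"
```

```text
t 9.23 tcp [0.533  0.0159 0.0327] rot [3.1416e+00 5.0000e-04 7.9300e-02] F [-0.2 -0.2 -3.2] M [ 0.04  0.02 -0.01] gap 0.189 gf 30.0 q6 1.42
```

Call:
move_arm(
  steps=[
    {"dx": 0.1, "dy": -4.8, "dz": 0, "spin": 3, "gripper": 1},
    {"dx": 0.5, "dy": -9.6, "dz": 0, "spin": 6, "gripper": 1},
    {"dx": 1.1, "dy": -14.3, "dz": 0, "spin": 9, "gripper": 1},
    {"dx": 2.0, "dy": -19.1, "dz": 0, "spin": 12, "gripper": 1},
    {"dx": 3.1, "dy": -23.7, "dz": 0, "spin": 15, "gripper": 1},
    {"dx": 3.1, "dy": -23.7, "dz": 0, "spin": 15, "gripper": 1},
  ],
)

```text
t: 9.73
tool_pos: [0.5345, 0.0402, 0.033]
ee_rot: [3.141, -0.0, -0.182]
contact_force: [0.4, 1.0, -4.5]
finger_gap: 0.185
grasp_force: 30.0
```

```bash
python3 -c "
from h import *
show()"
```

```text
t 9.73 tcp [0.5345 0.0402 0.033 ] rot [ 3.1414e+00 -2.0000e-04 -1.8210e-01] F [ 0.4  1.  -4.5] M [0.1  0.05 0.14] gap 0.185 gf 30.0 q6 1.72
```

Call:
move_arm(
  steps=[
    {"dx": 0.1, "dy": -4.8, "dz": 0, "spin": 3, "gripper": 1},
    {"dx": 0.5, "dy": -9.6, "dz": 0, "spin": 6, "gripper": 1},
    {"dx": 1.1, "dy": -14.3, "dz": 0, "spin": 9, "gripper": 1},
    {"dx": 2.0, "dy": -19.1, "dz": 0, "spin": 12, "gripper": 1},
    {"dx": 3.1, "dy": -23.7, "dz": 0, "spin": 15, "gripper": 1},
    {"dx": 3.7, "dy": -25.8, "dz": 0, "spin": 16.3, "gripper": 1},
    {"dx": 3.7, "dy": -25.8, "dz": 0, "spin": 16.3, "gripper": 1},
  ],
)

```text
t: 10.32
tool_pos: [0.5424, 0.0645, 0.0329]
ee_rot: [3.141, 0.001, -0.465]
contact_force: [-1.0, -0.0, -3.2]
finger_gap: 0.189
grasp_force: 30.0
```

```bash
python3 -c "
from h import *
show(); s=r.read_state(); y=s['ee_rot'][2]; print(s['tool_pos'][:2]+.0917*np.array([np.cos(y),np.sin(y)]))"
```

```text
t 10.32 tcp [0.5424 0.0645 0.0329] rot [ 3.1408e+00  6.0000e-04 -4.6550e-01] F [-1.  -0.  -3.2] M [0.09 0.24 0.24] gap 0.189 gf 30.0 q6 2.05
[0.62434188 0.02329744]
```

Stroke 1 done (nut about 0.47 rad on). I back off half the play, lift, and swing back 50° for the reseat (one 45° step).

Call:
move_arm(
  steps=[
    {"dx": 0.1, "dy": 4, "dz": 0, "spin": -2.5, "gripper": 1},
    {"dx": 0.3, "dy": 8, "dz": 0, "spin": -5, "gripper": 1},
    {"dx": 0.3, "dy": 8, "dz": -8, "spin": -5, "gripper": 1},
    {"dx": 0.3, "dy": 8, "dz": -20, "spin": -5, "gripper": 1},
    {"dx": 0.3, "dy": 8, "dz": -36, "spin": -5, "gripper": 1},
    {"dx": 0.3, "dy": 8, "dz": -40, "spin": -5, "gripper": 1},
    {"dx": 1.4, "dy": 15.9, "dz": -40, "spin": -10, "gripper": 1},
    {"dx": 3.1, "dy": 23.7, "dz": -40, "spin": -15, "gripper": 1},
    {"dx": 5.5, "dy": 31.4, "dz": -40, "spin": -20, "gripper": 1},
    {"dx": 8.6, "dy": 38.8, "dz": -40, "spin": -25, "gripper": 1},
    {"dx": 12.3, "dy": 45.9, "dz": -40, "spin": -30, "gripper": 1},
    {"dx": 16.6, "dy": 52.6, "dz": -40, "spin": -35, "gripper": 1},
    {"dx": 21.5, "dy": 58.9, "dz": -40, "spin": -40, "gripper": 1},
    {"dx": 26.9, "dy": 64.8, "dz": -40, "spin": -45, "gripper": 1},
    {"dx": 32.8, "dy": 70.2, "dz": -40, "spin": -50, "gripper": 1},
    {"dx": 32.8, "dy": 70.2, "dz": -40, "spin": -50, "gripper": 1},
    {"dx": 32.8, "dy": 70.2, "dz": -40, "spin": -50, "gripper": 1},
    {"dx": 32.8, "dy": 70.2, "dz": -40, "spin": -50, "gripper": 1},
  ],
)

```text
t: 11.82
tool_pos: [0.5404, -0.0126, 0.0734]
ee_rot: [-3.142, -0.0, 0.404]
contact_force: [0.0, 0.5, -2.5]
finger_gap: 0.189
grasp_force: 30.0
```

```bash
python3 - <<'E'
from h import *
show(); s=r.read_state(); y=s['ee_rot'][2]; print(s['tool_pos'][:2]+.0917*np.array([np.cos(y),np.sin(y)]),rel(*ringpos((.6243,.0234),.41,.0917),s['tool_pos'][2],.41))
c=cam('scene');P=cloud(c);x,y,z=P[...,0],P[...,1],P[...,2]
m=(z>.079)&(z<.12)&(np.hypot(x-.6267,y-.0235)<.034)&(x>.605); k=P[m]; print(len(k),k[:,2].min(),k[:,2].max(),k[:,0].max(),k[:,1].min(),k[:,1].max())
m=(z>.04)&(z<.078)&(np.hypot(x-.6267,y-.0235)<.018); k=P[m]; print('nut',len(k),cv2.minAreaRect((k[:,:2]*1000).astype(np.float32)))
E
```

```text
t 11.82 tcp [ 0.5404 -0.0126  0.0734] rot [-3.1416e+00 -4.0000e-04  4.0380e-01] F [ 0.   0.5 -2.5] M [-0.06  0.09  0.01] gap 0.189 gf 30.0 q6 1.04
[0.6247477 0.023415 ] (np.float64(-0.4), np.float64(0.4), np.float64(-0.0), np.float64(-0.35))
286 0.08483956421947625 0.10701489396354558 0.654658556283636 -0.006843131260265534 0.049552383879480105
nut 119 ((634.4879760742188, 25.715633392333984), (19.122623443603516, 34.816200256347656), 15.08391284942627)
```

Well aligned. Down onto the nut for the second seating.

Call:
move_arm(
  steps=[
    {"dx": -0.4, "dy": 0.2, "dz": 8, "spin": -0.3, "gripper": 1},
    {"dx": -0.4, "dy": 0.2, "dz": 16, "spin": -0.3, "gripper": 1},
    {"dx": -0.4, "dy": 0.2, "dz": 21, "spin": -0.3, "gripper": 1},
    {"dx": -0.4, "dy": 0.2, "dz": 24, "spin": -0.3, "gripper": 1},
    {"dx": -0.4, "dy": 0.2, "dz": 27, "spin": -0.3, "gripper": 1},
    {"dx": -0.4, "dy": 0.2, "dz": 30, "spin": -0.3, "gripper": 1},
    {"dx": -0.4, "dy": 0.2, "dz": 30, "spin": -0.3, "gripper": 1},
  ],
)

```text
t: 12.45
tool_pos: [0.5399, -0.0129, 0.0423]
ee_rot: [-3.141, 0.0, 0.411]
contact_force: [-0.2, 0.5, -3.6]
finger_gap: 0.189
grasp_force: 30.0
```

```bash
python3 -c "
from h import *
show()"
```

```text
t 12.45 tcp [ 0.5399 -0.0129  0.0423] rot [-3.1408e+00  4.0000e-04  4.1100e-01] F [-0.2  0.5 -3.6] M [0.17 0.06 0.05] gap 0.189 gf 30.0 q6 1.03
```

Call:
move_arm(
  steps=[
    {"dx": 0, "dy": 0, "dz": 3, "spin": 0, "gripper": 1},
    {"dx": 0, "dy": 0, "dz": 6, "spin": 0, "gripper": 1},
    {"dx": 0, "dy": 0, "dz": 8, "spin": 0, "gripper": 1},
    {"dx": 0, "dy": 0, "dz": 9.5, "spin": 0, "gripper": 1},
    {"dx": 0, "dy": 0, "dz": 9.5, "spin": 0, "gripper": 1},
    {"dx": 0, "dy": 0, "dz": 9.5, "spin": 0, "gripper": 1},
  ],
)

```text
t: 12.95
tool_pos: [0.5401, -0.0131, 0.0335]
ee_rot: [-3.141, -0.0, 0.411]
contact_force: [0.2, 1.3, -3.9]
finger_gap: 0.189
grasp_force: 30.0
```

```bash
python3 -c "
from h import *
show()"
```

```text
t 12.95 tcp [ 0.5401 -0.0131  0.0335] rot [-3.1414e+00 -1.0000e-04  4.1110e-01] F [ 0.2  1.3 -3.9] M [ 0.17 -0.07  0.09] gap 0.189 gf 30.0 q6 1.03
```

Call:
move_arm(
  steps=[
    {"dx": 0.1, "dy": -4.8, "dz": 0, "spin": 3, "gripper": 1},
    {"dx": 0.5, "dy": -9.6, "dz": 0, "spin": 6, "gripper": 1},
    {"dx": 1.1, "dy": -14.3, "dz": 0, "spin": 9, "gripper": 1},
    {"dx": 2.0, "dy": -19.1, "dz": 0, "spin": 12, "gripper": 1},
    {"dx": 3.1, "dy": -23.7, "dz": 0, "spin": 15, "gripper": 1},
    {"dx": 4.5, "dy": -28.3, "dz": 0, "spin": 18, "gripper": 1},
    {"dx": 6.1, "dy": -32.9, "dz": 0, "spin": 21, "gripper": 1},
    {"dx": 7.9, "dy": -37.3, "dz": 0, "spin": 24, "gripper": 1},
    {"dx": 10, "dy": -41.6, "dz": 0, "spin": 27, "gripper": 1},
    {"dx": 12.3, "dy": -45.8, "dz": 0, "spin": 30, "gripper": 1},
    {"dx": 14.8, "dy": -49.9, "dz": 0, "spin": 33, "gripper": 1},
    {"dx": 17.5, "dy": -53.9, "dz": 0, "spin": 36, "gripper": 1},
    {"dx": 20.4, "dy": -57.7, "dz": 0, "spin": 39, "gripper": 1},
    {"dx": 23.6, "dy": -61.4, "dz": 0, "spin": 42, "gripper": 1},
    {"dx": 26.9, "dy": -64.8, "dz": 0, "spin": 45, "gripper": 1},
    {"dx": 30.3, "dy": -68.1, "dz": 0, "spin": 48, "gripper": 1},
    {"dx": 33.4, "dy": -70.8, "dz": 0, "spin": 50.5, "gripper": 1},
    {"dx": 33.4, "dy": -70.8, "dz": 0, "spin": 50.5, "gripper": 1},
  ],
)

```text
t: 14.45
tool_pos: [0.5426, 0.0649, 0.0336]
ee_rot: [3.141, -0.001, -0.47]
contact_force: [0.5, -1.0, -4.4]
finger_gap: 0.187
grasp_force: 30.0
```

```bash
python3 -c "
from h import *
show(); s=r.read_state(); y=s['ee_rot'][2]; print(s['tool_pos'][:2]+.0917*np.array([np.cos(y),np.sin(y)]))"
```

```text
t 14.45 tcp [0.5426 0.0649 0.0336] rot [ 3.1408e+00 -6.0000e-04 -4.7030e-01] F [ 0.5 -1.  -4.4] M [0.08 0.03 0.19] gap 0.187 gf 30.0 q6 2.06
[0.62437687 0.02334189]
```

Stroke 2 is complete and the spanner is tracking well. Same backing off, lifting and reseating again.

Call:
move_arm(
  steps=[
    {"dx": 0.1, "dy": 4, "dz": 0, "spin": -2.5, "gripper": 1},
    {"dx": 0.3, "dy": 8, "dz": 0, "spin": -5, "gripper": 1},
    {"dx": 0.3, "dy": 8, "dz": -8, "spin": -5, "gripper": 1},
    {"dx": 0.3, "dy": 8, "dz": -20, "spin": -5, "gripper": 1},
    {"dx": 0.3, "dy": 8, "dz": -36, "spin": -5, "gripper": 1},
    {"dx": 0.3, "dy": 8, "dz": -40, "spin": -5, "gripper": 1},
    {"dx": 1.4, "dy": 15.9, "dz": -40, "spin": -10, "gripper": 1},
    {"dx": 3.1, "dy": 23.7, "dz": -40, "spin": -15, "gripper": 1},
    {"dx": 5.5, "dy": 31.4, "dz": -40, "spin": -20, "gripper": 1},
    {"dx": 8.6, "dy": 38.8, "dz": -40, "spin": -25, "gripper": 1},
    {"dx": 12.3, "dy": 45.9, "dz": -40, "spin": -30, "gripper": 1},
    {"dx": 16.6, "dy": 52.6, "dz": -40, "spin": -35, "gripper": 1},
    {"dx": 21.5, "dy": 58.9, "dz": -40, "spin": -40, "gripper": 1},
    {"dx": 26.9, "dy": 64.8, "dz": -40, "spin": -45, "gripper": 1},
    {"dx": 32.8, "dy": 70.2, "dz": -40, "spin": -50, "gripper": 1},
    {"dx": 32.8, "dy": 70.2, "dz": -40, "spin": -50, "gripper": 1},
    {"dx": 32.8, "dy": 70.2, "dz": -40, "spin": -50, "gripper": 1},
    {"dx": 32.8, "dy": 70.2, "dz": -40, "spin": -50, "gripper": 1},
  ],
)

```text
t: 15.95
tool_pos: [0.5398, -0.0122, 0.0739]
ee_rot: [-3.142, -0.0, 0.4]
contact_force: [-0.0, 0.2, -4.1]
finger_gap: 0.191
grasp_force: 30.0
```

```bash
python3 -c "
from h import *
show(); s=r.read_state(); print(rel(*ringpos((.6243,.0234),.405,.0917),.0335,.405))"
```

```text
t 15.95 tcp [ 0.5398 -0.0122  0.0739] rot [-3.1415e+00 -1.0000e-04  4.0030e-01] F [-0.   0.2 -4.1] M [-0.    0.09 -0.02] gap 0.191 gf 30.0 q6 1.04
(np.float64(0.0), np.float64(0.6), np.float64(40.4), np.float64(-0.27))
```

Call:
move_arm(
  steps=[
    {"dx": 0, "dy": 0.4, "dz": 8, "spin": -0.3, "gripper": 1},
    {"dx": 0, "dy": 0.4, "dz": 16, "spin": -0.3, "gripper": 1},
    {"dx": 0, "dy": 0.4, "dz": 21, "spin": -0.3, "gripper": 1},
    {"dx": 0, "dy": 0.4, "dz": 24, "spin": -0.3, "gripper": 1},
    {"dx": 0, "dy": 0.4, "dz": 27, "spin": -0.3, "gripper": 1},
    {"dx": 0, "dy": 0.4, "dz": 30, "spin": -0.3, "gripper": 1},
    {"dx": 0, "dy": 0.4, "dz": 31, "spin": -0.3, "gripper": 1},
  ],
)

```text
t: 16.53
tool_pos: [0.5399, -0.0127, 0.042]
ee_rot: [-3.141, 0.0, 0.407]
contact_force: [-0.1, 0.4, -4.5]
finger_gap: 0.186
grasp_force: 30.0
```

```bash
python3 -c "
from h import *
show()"
```

```text
t 16.53 tcp [ 0.5399 -0.0127  0.042 ] rot [-3.1414e+00  3.0000e-04  4.0740e-01] F [-0.1  0.4 -4.5] M [-0.02  0.03  0.  ] gap 0.186 gf 30.0 q6 1.03
```

Call:
move_arm(
  steps=[
    {"dx": 0, "dy": 0, "dz": 3, "spin": 0, "gripper": 1},
    {"dx": 0, "dy": 0, "dz": 6, "spin": 0, "gripper": 1},
    {"dx": 0, "dy": 0, "dz": 8, "spin": 0, "gripper": 1},
    {"dx": 0, "dy": 0, "dz": 9, "spin": 0, "gripper": 1},
    {"dx": 0, "dy": 0, "dz": 9, "spin": 0, "gripper": 1},
    {"dx": 0.1, "dy": -4.8, "dz": 9, "spin": 3, "gripper": 1},
    {"dx": 0.5, "dy": -9.6, "dz": 9, "spin": 6, "gripper": 1},
    {"dx": 0.8, "dy": -12, "dz": 9, "spin": 7.5, "gripper": 1},
    {"dx": 0.8, "dy": -12, "dz": 9, "spin": 7.5, "gripper": 1},
  ],
)

```text
t: 17.28
tool_pos: [0.5367, -0.0012, 0.0338]
ee_rot: [3.141, -0.002, 0.277]
contact_force: [1.4, 0.6, -5.6]
finger_gap: 0.188
grasp_force: 30.0
```

```bash
python3 -c "
from h import *
show()"
```

```text
t 17.28 tcp [ 0.5367 -0.0012  0.0338] rot [ 3.1408e+00 -1.8000e-03  2.7720e-01] F [ 1.4  0.6 -5.6] M [ 0.06 -0.29  0.19] gap 0.188 gf 30.0 q6 1.19
```

Seated again and turning; the stop is expected 7–21° further on. I go in small increments.

Call:
move_arm(
  steps=[
    {"dx": 0, "dy": -3.2, "dz": 0, "spin": 2, "gripper": 1},
    {"dx": 0.2, "dy": -6.4, "dz": 0, "spin": 4, "gripper": 1},
    {"dx": 0.5, "dy": -9.6, "dz": 0, "spin": 6, "gripper": 1},
    {"dx": 0.5, "dy": -9.6, "dz": 0, "spin": 6, "gripper": 1},
  ],
)

```text
t: 17.62
tool_pos: [0.5346, 0.008, 0.0338]
ee_rot: [3.141, -0.002, 0.173]
contact_force: [2.3, 1.1, -5.2]
finger_gap: 0.184
grasp_force: 30.0
```

```bash
python3 -c "
from h import *
show()"
```

```text
t 17.62 tcp [0.5346 0.008  0.0338] rot [ 3.1411e+00 -1.6000e-03  1.7270e-01] F [ 2.3  1.1 -5.2] M [ 0.02 -0.3   0.15] gap 0.184 gf 30.0 q6 1.31
```

Call:
move_arm(
  steps=[
    {"dx": 0, "dy": -1.6, "dz": 0, "spin": 1, "gripper": 1},
    {"dx": 0, "dy": -3.2, "dz": 0, "spin": 2, "gripper": 1},
    {"dx": 0, "dy": -3.2, "dz": 0, "spin": 2, "gripper": 1},
  ],
)

```text
t: 17.87
tool_pos: [0.534, 0.0111, 0.0338]
ee_rot: [3.141, -0.002, 0.137]
contact_force: [4.3, 0.2, -5.4]
finger_gap: 0.186
grasp_force: 30.0
```

```bash
python3 -c "
from h import *
show()"
```

```text
t 17.87 tcp [0.534  0.0111 0.0338] rot [ 3.1413e+00 -1.6000e-03  1.3670e-01] F [ 4.3  0.2 -5.4] M [ 0.01 -0.55  0.28] gap 0.186 gf 30.0 q6 1.35
```

Call:
move_arm(
  steps=[
    {"dx": 0.3, "dy": -1.6, "dz": 0, "spin": 1, "gripper": 1},
    {"dx": 0.6, "dy": -3.2, "dz": 0, "spin": 2, "gripper": 1},
    {"dx": 0.6, "dy": -3.2, "dz": 0, "spin": 2, "gripper": 1},
  ],
)

```text
t: 18.12
tool_pos: [0.5335, 0.0143, 0.0337]
ee_rot: [3.141, -0.0, 0.101]
contact_force: [3.1, 0.3, -3.2]
finger_gap: 0.187
grasp_force: 30.0
```

```bash
python3 -c "
from h import *
show()"
```

```text
t 18.12 tcp [0.5335 0.0143 0.0337] rot [ 3.1413e+00 -2.0000e-04  1.0130e-01] F [ 3.1  0.3 -3.2] M [-0.06 -0.44  0.23] gap 0.187 gf 30.0 q6 1.39
```

Call:
move_arm(
  steps=[
    {"dx": 0, "dy": -1.6, "dz": 0, "spin": 1, "gripper": 1},
    {"dx": 0.1, "dy": -3.2, "dz": 0, "spin": 2, "gripper": 1},
    {"dx": 0.1, "dy": -3.2, "dz": 0, "spin": 2, "gripper": 1},
  ],
)

```text
t: 18.37
tool_pos: [0.5332, 0.0176, 0.0337]
ee_rot: [3.141, -0.0, 0.066]
contact_force: [2.7, -0.4, -3.6]
finger_gap: 0.19
grasp_force: 30.0
```

```bash
python3 -c "
from h import *
show()"
```

```text
t 18.37 tcp [0.5332 0.0176 0.0337] rot [ 3.1413e+00 -1.0000e-04  6.6200e-02] F [ 2.7 -0.4 -3.6] M [-0.13 -0.33  0.21] gap 0.19 gf 30.0 q6 1.43
```

Call:
move_arm(
  steps=[
    {"dx": 0, "dy": -1.6, "dz": 0, "spin": 1, "gripper": 1},
    {"dx": 0.1, "dy": -3.2, "dz": 0, "spin": 2, "gripper": 1},
    {"dx": 0.1, "dy": -3.2, "dz": 0, "spin": 2, "gripper": 1},
  ],
)

```text
t: 18.62
tool_pos: [0.533, 0.0208, 0.0336]
ee_rot: [3.141, 0.0, 0.031]
contact_force: [2.3, -1.4, -3.7]
finger_gap: 0.19
grasp_force: 30.0
```

```bash
python3 -c "
from h import *
show()"
```

```text
t 18.62 tcp [0.533  0.0208 0.0336] rot [3.1414e+00 1.0000e-04 3.1300e-02] F [ 2.3 -1.4 -3.7] M [-0.12 -0.33  0.16] gap 0.19 gf 30.0 q6 1.47
```

Call:
move_arm(
  steps=[
    {"dx": 0, "dy": -1.6, "dz": 0, "spin": 1, "gripper": 1},
    {"dx": 0.1, "dy": -3.2, "dz": 0, "spin": 2, "gripper": 1},
    {"dx": 0.1, "dy": -3.2, "dz": 0, "spin": 2, "gripper": 1},
  ],
)

```text
t: 18.87
tool_pos: [0.533, 0.0232, 0.0336]
ee_rot: [3.14, 0.0, -0.003]
contact_force: [1.0, -2.9, -2.6]
finger_gap: 0.193
grasp_force: 30.1
```

```bash
python3 -c "
from h import *
show()"
```

```text
t 18.87 tcp [0.533  0.0232 0.0336] rot [ 3.1398e+00  3.0000e-04 -3.3000e-03] F [ 1.  -2.9 -2.6] M [-0.74 -0.27  0.36] gap 0.193 gf 30.1 q6 1.51
```

The force is rising, so this is likely the stop. I press a little further to make sure.

Call:
move_arm(
  steps=[
    {"dx": 0, "dy": -1.6, "dz": 0, "spin": 1, "gripper": 1},
    {"dx": 0.1, "dy": -3.2, "dz": 0, "spin": 2, "gripper": 1},
    {"dx": 0.1, "dy": -3.2, "dz": 0, "spin": 2, "gripper": 1},
  ],
)

```text
t: 19.12
tool_pos: [0.533, 0.0251, 0.0336]
ee_rot: [3.137, 0.0, -0.038]
contact_force: [1.1, -7.5, -3.4]
finger_gap: 0.187
grasp_force: 30.4
```

```bash
python3 -c "
from h import *
show()"
```

```text
t 19.12 tcp [0.533  0.0251 0.0336] rot [ 3.1374e+00  4.0000e-04 -3.8200e-02] F [ 1.1 -7.5 -3.4] M [-1.27 -0.2   0.53] gap 0.187 gf 30.4 q6 1.55
```

Call:
move_arm(
  steps=[
    {"dx": 0, "dy": -2, "dz": 0, "spin": 0.5, "gripper": 1},
    {"dx": 0, "dy": -4, "dz": 0, "spin": 1, "gripper": 1},
    {"dx": 0, "dy": -4, "dz": 0, "spin": 1, "gripper": 1},
    {"dx": 0, "dy": -4, "dz": 0, "spin": 1, "gripper": 1},
  ],
)

```text
t: 19.45
tool_pos: [0.533, 0.0269, 0.0336]
ee_rot: [3.133, 0.001, -0.056]
contact_force: [2.2, -11.2, -2.6]
finger_gap: 0.189
grasp_force: 30.4
```

```bash
python3 -c "
from h import *
show()"
```

```text
t 19.45 tcp [0.533  0.0269 0.0336] rot [ 3.1334e+00  5.0000e-04 -5.5700e-02] F [  2.2 -11.2  -2.6] M [-2.15 -0.13  0.57] gap 0.189 gf 30.4 q6 1.58
```

Call:
move_arm(
  steps=[
    {"dx": 0, "dy": -2, "dz": 0, "spin": 0.5, "gripper": 1},
    {"dx": 0, "dy": -4, "dz": 0, "spin": 0.5, "gripper": 1},
    {"dx": 0, "dy": -6, "dz": 0, "spin": 0.5, "gripper": 1},
    {"dx": 0, "dy": -6, "dz": 0, "spin": 0.5, "gripper": 1},
    {"dx": 0, "dy": -6, "dz": 0, "spin": 0.5, "gripper": 1},
  ],
)

```text
t: 19.87
tool_pos: [0.5331, 0.029, 0.0335]
ee_rot: [3.126, 0.001, -0.066]
contact_force: [-0.2, -18.7, -2.5]
finger_gap: 0.189
grasp_force: 30.1
```

```bash
python3 -c "
from h import *
show()"
```

```text
t 19.87 tcp [0.5331 0.029  0.0335] rot [ 3.1262e+00  8.0000e-04 -6.5900e-02] F [ -0.2 -18.7  -2.5] M [-3.71 -0.01  0.33] gap 0.189 gf 30.1 q6 1.6
```

Torque on the nut is about 2 N m, six times the turning torque and still climbing with hardly any motion, so it is hard against the stop. I unload to mid-play.

Call:
move_arm(
  steps=[
    {"dx": 0, "dy": 4, "dz": 0, "spin": -1, "gripper": 1},
    {"dx": 0, "dy": 8, "dz": 0, "spin": -2.5, "gripper": 1},
    {"dx": 0, "dy": 12, "dz": 0, "spin": -4, "gripper": 1},
    {"dx": 0, "dy": 15, "dz": 0, "spin": -5.5, "gripper": 1},
    {"dx": 0, "dy": 17.5, "dz": 0, "spin": -7, "gripper": 1},
    {"dx": 0, "dy": 17.5, "dz": 0, "spin": -7, "gripper": 1},
  ],
)

```text
t: 20.37
tool_pos: [0.5328, 0.0197, 0.0336]
ee_rot: [-3.141, -0.001, 0.057]
contact_force: [2.7, -1.0, -4.3]
finger_gap: 0.186
grasp_force: 30.0
```

```bash
python3 -c "
from h import *
show(); print(rel(*ringpos((.6243,.0234),.085,.0917),.0335,.085))"
```

```text
t 20.37 tcp [0.5328 0.0197 0.0336] rot [-3.1406e+00 -6.0000e-04  5.6800e-02] F [ 2.7 -1.  -4.3] M [-0.22 -0.41 -0.05] gap 0.186 gf 30.0 q6 1.44
(np.float64(-0.1), np.float64(4.0), np.float64(0.1), np.float64(-1.62))
```

Call:
move_arm(
  steps=[
    {"dx": 0.3, "dy": 2, "dz": 0, "spin": -0.5, "gripper": 1},
    {"dx": 0.3, "dy": 2, "dz": -6, "spin": -0.5, "gripper": 1},
    {"dx": 0.3, "dy": 2, "dz": -14, "spin": -0.5, "gripper": 1},
    {"dx": 0.3, "dy": 2, "dz": -25, "spin": -0.5, "gripper": 1},
    {"dx": 0.3, "dy": 2, "dz": -40, "spin": -0.5, "gripper": 1},
    {"dx": 0.3, "dy": 2, "dz": -60, "spin": -0.5, "gripper": 1},
    {"dx": 0.3, "dy": 2, "dz": -70, "spin": -0.5, "gripper": 1},
    {"dx": 0.3, "dy": 2, "dz": -70, "spin": -0.5, "gripper": 1},
    {"dx": 0.3, "dy": 2, "dz": -70, "spin": -0.5, "gripper": 1},
  ],
)

```text
t: 21.12
tool_pos: [0.5331, 0.0177, 0.1045]
ee_rot: [3.141, -0.001, 0.067]
contact_force: [-0.7, -0.5, -3.7]
finger_gap: 0.19
grasp_force: 30.0
```

```bash
python3 - <<'E'
from h import *
show(); 
def rect(m):
    return cv2.minAreaRect((m[:,:2]*1000).astype(np.float32))
c=cam('scene'); P=cloud(c); x,y,z=P[...,0],P[...,1],P[...,2]
m=(z>.09)&(z<.15)&(np.hypot(x-.627,y-.024)<.04)&(x>.602); k=P[m]
print('ring',len(k),rect(k),np.percentile(k[:,2],[1,50,99]).round(4),k[:,0].max(),k[:,1].min(),k[:,1].max())
f=k[k[:,0]>.645]; print('front z',f[:,2].min(),f[:,2].max()); 
m=(z>.055)&(z<.08)&(np.hypot(x-.627,y-.0235)<.022); print('nut',rect(P[m]))
print('to mat',rel(*ringpos(RING,SY,.0917),r.read_state()['tool_pos'][2],SY))
cv2.imwrite('pics/f.png',np.hstack([cv2.resize(c['image'][170:260,240:330],None,fx=5,fy=5,interpolation=cv2.INTER_CUBIC)]))
E
```

```text
t 21.12 tcp [0.5331 0.0177 0.1045] rot [ 3.1414e+00 -1.1000e-03  6.7200e-02] F [-0.7 -0.5 -3.7] M [-0.01  0.15 -0.04] gap 0.19 gf 30.0 q6 1.43
ring 321 ((628.1851196289062, 22.088132858276367), (53.960044860839844, 52.32884216308594), 89.89073181152344) [0.1183 0.1321 0.1365] 0.6543528349533067 -0.004894417157103578 0.04908963597832004
front z 0.1180236422384151 0.1354259164070042
nut ((626.3412475585938, 22.799854278564453), (31.740686416625977, 29.259016036987305), 8.147406578063965)
to mat (np.float64(-8.2), np.float64(-323.8), np.float64(0.1), np.float64(-1.14))
```

The ring is off, level and still well held, and the nut reads 8° (mod 90), consistent with the expected travel. I carry the spanner back to its old place on the mat.

Call:
move_arm(
  steps=[
    {"dx": 0, "dy": -15, "dz": 0, "spin": 0, "gripper": 1},
    {"dx": -1, "dy": -40, "dz": 0, "spin": 0, "gripper": 1},
    {"dx": -2, "dy": -70, "dz": 0, "spin": 0, "gripper": 1},
    {"dx": -3, "dy": -100, "dz": 0, "spin": 0, "gripper": 1},
    {"dx": -4, "dy": -130, "dz": 0, "spin": 0, "gripper": 1},
    {"dx": -5, "dy": -160, "dz": 0, "spin": 0, "gripper": 1},
    {"dx": -6, "dy": -190, "dz": 0, "spin": -1, "gripper": 1},
    {"dx": -7, "dy": -220, "dz": 0, "spin": -1, "gripper": 1},
    {"dx": -8, "dy": -250, "dz": 0, "spin": -1, "gripper": 1},
    {"dx": -8, "dy": -280, "dz": 0, "spin": -1, "gripper": 1},
    {"dx": -8, "dy": -305, "dz": 0, "spin": -1, "gripper": 1},
    {"dx": -8, "dy": -318, "dz": 0, "spin": -1, "gripper": 1},
    {"dx": -8, "dy": -324, "dz": 0, "spin": -1, "gripper": 1},
    {"dx": -8, "dy": -324, "dz": 20, "spin": -1, "gripper": 1},
    {"dx": -8, "dy": -324, "dz": 45, "spin": -1, "gripper": 1},
    {"dx": -8, "dy": -324, "dz": 70, "spin": -1, "gripper": 1},
    {"dx": -8, "dy": -324, "dz": 90, "spin": -1, "gripper": 1},
    {"dx": -8, "dy": -324, "dz": 105, "spin": -1, "gripper": 1},
    {"dx": -8, "dy": -324, "dz": 108, "spin": -1, "gripper": 1},
    {"dx": -8, "dy": -324, "dz": 108, "spin": -1, "gripper": 1},
  ],
)

```text
t: 22.83
tool_pos: [0.502, 0.3383, -0.0066]
ee_rot: [3.139, 0.004, 0.083]
contact_force: [0.4, 0.3, -3.5]
finger_gap: 0.187
grasp_force: 30.0
```

```bash
python3 -c "
from h import *
show(); print(rel(*ringpos(RING,SY,.0917),-.0123,SY))"
```

```text
t 22.83 tcp [ 0.502   0.3383 -0.0066] rot [3.139  0.0043 0.0833] F [ 0.4  0.3 -3.5] M [0.05 0.12 0.  ] gap 0.187 gf 30.0 q6 1.99
(np.float64(0.6), np.float64(-2.0), np.float64(5.7), np.float64(-0.21))
```

Call:
move_arm(
  steps=[
    {"dx": 0, "dy": 0, "dz": 1, "spin": 0, "gripper": 1},
    {"dx": 0, "dy": 0, "dz": 2, "spin": 0, "gripper": 1},
    {"dx": 0, "dy": 0, "dz": 3, "spin": 0, "gripper": 1},
    {"dx": 0, "dy": 0, "dz": 4, "spin": 0, "gripper": 1},
    {"dx": 0, "dy": 0, "dz": 4, "spin": 0, "gripper": 1},
  ],
)

```text
t: 23.25
tool_pos: [0.5036, 0.3405, -0.0078]
ee_rot: [-3.141, -0.001, 0.085]
contact_force: [0.2, -0.3, -3.1]
finger_gap: 0.189
grasp_force: 30.0
```

```bash
python3 -c "
from h import *
show()"
```

```text
t 23.25 tcp [ 0.5036  0.3405 -0.0078] rot [-3.1413e+00 -1.0000e-03  8.4700e-02] F [ 0.2 -0.3 -3.1] M [ 0.    0.11 -0.02] gap 0.189 gf 30.0 q6 1.99
```

Call:
move_arm(
  steps=[
    {"dx": 0, "dy": 0, "dz": 1, "spin": 0, "gripper": 1},
    {"dx": 0, "dy": 0, "dz": 2, "spin": 0, "gripper": 1},
    {"dx": 0, "dy": 0, "dz": 3, "spin": 0, "gripper": 1},
    {"dx": 0, "dy": 0, "dz": 3.8, "spin": 0, "gripper": 1},
    {"dx": 0, "dy": 0, "dz": 3.8, "spin": 0, "gripper": 1},
  ],
)

```text
t: 23.67
tool_pos: [0.5032, 0.3404, -0.0121]
ee_rot: [3.142, 0.0, 0.085]
contact_force: [-1.3, -0.0, -1.5]
finger_gap: 0.188
grasp_force: 30.0
```

```bash
python3 -c "
from h import *
show()"
```

```text
t 23.67 tcp [ 0.5032  0.3404 -0.0121] rot [3.1416e+00 1.0000e-04 8.4800e-02] F [-1.3 -0.  -1.5] M [ 0.02  0.19 -0.01] gap 0.188 gf 30.0 q6 1.99
```

Touching down. I lower a hair more and open half-way.

Call:
move_arm(
  steps=[
    {"dx": 0, "dy": 0, "dz": 0.6, "spin": 0, "gripper": 1},
    {"dx": 0, "dy": 0, "dz": 0.6, "spin": 0, "gripper": 1},
    {"dx": 0, "dy": 0, "dz": 0.6, "spin": 0, "gripper": 0.4},
    {"dx": 0, "dy": 0, "dz": 0.6, "spin": 0, "gripper": 0},
    {"dx": 0, "dy": 0, "dz": 0.6, "spin": 0, "gripper": 0},
    {"dx": 0, "dy": 0, "dz": 0.6, "spin": 0, "gripper": 0},
    {"dx": 0, "dy": 0, "dz": 0.6, "spin": 0, "gripper": 0},
    {"dx": 0, "dy": 0, "dz": 0.6, "spin": 0, "gripper": 0},
    {"dx": 0, "dy": 0, "dz": -10, "spin": 0, "gripper": 0},
    {"dx": 0, "dy": 0, "dz": -40, "spin": 0, "gripper": 0},
    {"dx": 0, "dy": 0, "dz": -75, "spin": 0, "gripper": 0},
    {"dx": 0, "dy": 0, "dz": -110, "spin": 0, "gripper": 0},
    {"dx": 0, "dy": 0, "dz": -150, "spin": 0, "gripper": 0},
    {"dx": -40, "dy": 20, "dz": -170, "spin": 0, "gripper": 0},
    {"dx": -80, "dy": 50, "dz": -170, "spin": 0, "gripper": 0},
    {"dx": -120, "dy": 80, "dz": -170, "spin": 0, "gripper": 0},
    {"dx": -150, "dy": 110, "dz": -170, "spin": 0, "gripper": 0},
    {"dx": -150, "dy": 140, "dz": -170, "spin": 0, "gripper": 0},
    {"dx": -150, "dy": 140, "dz": -170, "spin": 0, "gripper": 0},
  ],
)

```text
t: 25.25
tool_pos: [0.3635, 0.1847, 0.1589]
ee_rot: [3.14, -0.002, 0.082]
contact_force: [0.5, 0.2, -0.1]
finger_gap: 0.499
grasp_force: 0.0
```

```bash
python3 - <<'E'
from h import *
show()
def rect(m): return np.round(np.hstack(cv2.minAreaRect((m[:,:2]*1000).astype(np.float32))),1)
for n in('scene','top'):
    c=cam(n);P=cloud(c);x,y,z=P[...,0],P[...,1],P[...,2];dark=c['image'].max(-1)<55
    m=P[dark&(z>.015)&(z<.04)&(x>.4)&(x<.6)&(y>.3)&(y<.38)]
    if len(m)>5: print(n,'handle',len(m),rect(m),np.percentile(m[:,2],[50,95]).round(4))
    k=P[(z>.010)&(z<.024)&(x>.55)&(x<.66)&(y>.3)&(y<.40)&~dark]; print('ring',len(k),rect(k) if len(k)>5 else '',np.percentile(k[:,2],[10,50,90]).round(4))
    k=P[(z>.06)&(z<.08)&(np.hypot(x-.625,y-.0245)<.022)]; print('nut',rect(k) if len(k)>5 else '')
    k=P[(z>.024)&(z<.036)&(x>.38)&(x<.8)&(y>-.15)&(y<.2)]; print('base',rect(k))
    m=c['image']
    cv2.imwrite(f'pics/end_{n}.png',m)
a=cv2.resize(cv2.imread('pics/end_scene.png')[160:280,235:430],(780,480),interpolation=cv2.INTER_CUBIC)
cv2.imwrite('pics/end.png',a)
E
```

```text
t 25.25 tcp [0.3635 0.1847 0.1589] rot [ 3.1396e+00 -1.7000e-03  8.2500e-02] F [ 0.5  0.2 -0.1] M [ 0.05 -0.03 -0.02] gap 0.499 gf 0.0 q6 1.82
scene handle 203 [490.1 336.5 115.1  18.5   5.3] [0.0253 0.0281]
ring 225 [590.8 348.   56.3  66.6  64.2] [0.0128 0.017  0.0194]
nut [625.5  22.9  28.7  27.7  10.3]
base [605.1  20.1 294.1 179.9   8. ]
top handle 296 [487.  339.5 115.1  18.2   4.8] [0.0261 0.0302]
ring 217 [596.  350.5  89.2  54.7  29.4] [0.0144 0.0183 0.0214]
nut [622.9  25.   27.9  28.9   7.5]
base [603.9  22.7 290.3 179.7   7.9]
```

View pics/end.png

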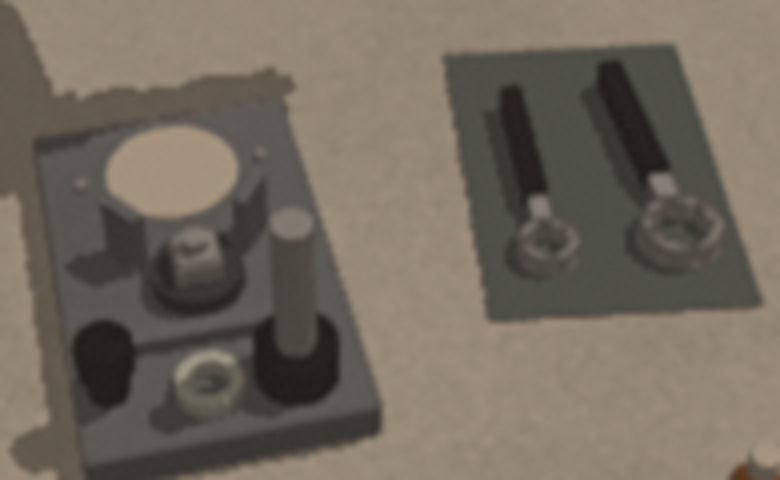

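The last view shows the large spanner flat on the mat (ring about (680,230)), the small one untouched (548,245), and the nut (195,255), eyepiece and collar in place. The nut's angle shows about 1.48 rad of turn, within the expected range to the stop.

```bash
python3 -c "
from h import *
print(order.sign_off())"
```

```text
the job is handed in; nothing more can be done
None
```

I tightened the nut in three strokes until it came up hard against its stop (about 2 N m, after roughly 1.48 rad of turn). The large spanner is back flat on the mat where it lay, the other things look undisturbed, and the job is handed in at 25 s.

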